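Ease the ratchet clamp off a glued pen blank and lay the blank in the tray

ROBOT

A 6-joint arm with a two-finger parallel gripper is mounted at the origin on a cart in front of the work surface, level with it; the furniture and walls round the work are solid. World frame = base frame: x ahead of the robot, y to its left, z up, the work surface at z = 0. Lengths are in m, angles in degrees, forces in N, time in s.
With the tool pointing down it reaches from about 0.35 to 0.875 m from the base axis. Payload 4.2 kg.
Tool frame: the origin (TCP) lies midway between the tips of the shut fingers; the grasp point (between the pads) lies 19 mm behind it; z points along the fingers, y is the line along which they close (so a half turn about z gives the same grasp; the last joint's range is limited). The gripper opens to 87 mm and grips with 3 to 60 N. Pads are 19 mm wide; open, the fingers measure 117 mm over their backs; the gripper's body (75 mm by 190 mm) begins 51 mm behind the grasp point.
Start: joints at [14.817, 22.042, 0.453, 0, -68.411, -14.817], TCP at [0.625, 0, 0.223] pointing down, gripper open.
Joint ranges: [-179.83, 179.83], [-69.29, 118.12], [-61.27, 80.66], [-181.25, 117.63], [-171.15, -9.14], [-177.46, 177.46]. Speed limits (degrees/s): [159.86, 159.86, 180, 180, 180, 180].

INTERFACE

Orientations are given as a 3x3 rotation matrix whose columns are the frame's x, y, z axes.
In Python, from station import r gives the robot as it stands.
- The arm moves only by the shell command python3 steer.py 'ROWS'. ROWS is a JSON list of rows, 1 to 8 of them, each an object with the fields aperture (the opening from 0.0 (shut) to 1.0 (fully open)), x, y, z (the shift in units of 20 mm), drx, dry, drz (a rotation vector in units of 4 degrees); a field left out counts as zero (the opening has to be given); each row is the pose to reach, as a shift and turn from the pose commanded when the command began, along the tool's axes at that moment; what a row does not reach only later rows make up. A row lasts 1/10 s, in which the tool goes at most 0.05 m and 8.59 degrees, less where a joint would pass 70% of its speed; a pose out of reach is approached as far as the arm can. The fingers move at their own pace and stop on an object; the grip force is fixed at half the most. Time passes only in rows, so rows that do not move let the fingers close. It prints the time, the measured TCP pose, the force, the opening and the grip force at its end. Input that does not fit is refused with a message, and nothing moves.
- r.sense(): the state, without advancing time (a new reading comes with each control period).
- r.capture(name): name is "scene" or "side" or "wrist"; returns a dict with "pixels" (400x640x3 uint8, red, green, blue), "z_map" (400x640 float32, m along the optical axis (not along the pixel's ray), 0 where there is no reading), "K" (3x3 intrinsics, pixels), "world_from_camera" (4x4, takes a point from camera to world coordinates). Camera axes: x right, y up, looking along -z (the intrinsics and any distortion apply to the point x, -y, -z); pixel columns grow to the right and rows downward; lengths in m; the calibration is good to about 2 mm. A picture is of the moment at which its call begins.
- r.finish_job(): hands the job in; it is judged then, once.
The state is a dict: "time_s": time; "joints": joint angles; "joint_velocities": joint speeds; "effort": joint torques, N m; "tcp_pos": TCP position; "ee_rot": TCP orientation; "wrist_force": force on the tool from outside, world axes, zero at the start; "moment": the same for the moment, N m; "gripper_width": opening from 0.0 (shut) to 1.0 (fully open); "gripper_force": force on a finger pad.
Only numpy, scipy, OpenCV 4.12 (cv2) and the standard library are available. Lean on these libraries where they do the work, as an engineer would, in place of code of your own. Each camera call takes 0.05 s, during which the arm holds its last target. There are 200 camera calls.

TASK

The glue in the clamped pen blank has set: back the ratchet clamp off and lay the blank flat in the open tray beside the two that are there. The pawl is under load, so first take the strain by pushing the lever a touch tighter (not so hard that the blank is crushed), then squeeze the trigger to lift the unloaded pawl off the ratchet wheel and, holding it lifted, ease the lever back under control, never letting it fly, until the jaw is fully open. Leave the tape, the spur centre, the brush and the other blanks as they are.

Things in the scene. Friction and masses are not known exactly. Their poses are not given: they have to be found in the camera images.
- clamp: Grey-plated bench clamp, fixed, 95 x 209 mm, plate top 25 mm up. Origin: on the bench under the lever/wheel axis (+z). In its frame the blank lies to +y (its middle at about x 0, y 111 mm), on rails 32 mm up, between the sliding jaw (nearer the axis) and the fixed jaw; both are 52 mm wide in x, tops 57 mm up. Hex nut over the axis, top 74 mm up.
- lever (a joint): Angle of the lever about the clamp's z axis. 0 clamped (lever then points 3.752 rad = 215 deg from the clamp's x), + is counter-clockwise from above = opening, stop at 0.775 (jaw 22 mm back). Tighter is negative. A return spring pushes it open (2 to 3 N at the grip) all the way: unheld it flies; ease it at under 2 rad/s. One tooth is 0.26 rad; each mm tighter at the grip adds about 4 N there.
- lever_grip (a point): Point on the lever bar 110 mm from the axis, mid-height (47 mm above the bench); x axis points outwards along the lever, z up, +y is the opening side. The bar is 14 mm wide (y -7 to +7), 10 mm high, straight from hub to 156 mm; spring and pull rod lie along its top, up to 64 mm high. When clamped the load here is about 9 to 12.5 N towards +y; a push of 17.5 N crushes the blank.
- trigger (a joint): Squeeze angle of the trigger: 0 released (splayed from the lever), 0.26 fully squeezed (parallel to it); from 0.20 the pawl is clear of the teeth. Sprung: 2 to 4 N at the grip when the pawl is unloaded; a loaded pawl drags. Hint: a gripper that closes evenly also pushes the lever tighter by half of what it closes, so let the hand give way and keep the strain steady.
- trigger_grip (a point): Middle of the trigger's outer face, beside lever_grip: in that frame at y = -27 mm released, -17 mm squeezed. Across flat 22 mm finger pads lever and trigger together measure 37 mm released, 24 mm squeezed. The trigger is an 8 mm bar, 64 mm long, on the lever's tightening side, pivoted near the lever's end 40 mm further out than this point.
- pawl: Sprung steel pawl on top of the lever, near the wheel; slides outwards along the lever when the trigger is squeezed (22 mm per rad, clear at 4 mm). Drops back by its spring when the trigger is let go. Its seated nose carries the clamp load on a wheel tooth (up to 34 N) until the lever is pushed tighter. Origin is on the wheel axis.
- wheel: Toothed ratchet wheel, 80 mm across, 24 saw teeth 5 mm deep, fixed on the clamp's post above the lever (54 to 64 mm up); it does not turn. The pawl may ride up the teeth while tightening and locks against opening. Origin: on the axis at bench height.
- pad: Rubber-faced sprung pad of the sliding jaw, 46 x 22 mm, which presses the blank with about 26 to 37 N at the start; over 58 N crushes it. Geared to the lever: 28 mm per rad. Origin: that of the clamp when clamped, moves towards -y of the clamp as it opens.
- blank: Square wooden pen blank 22 x 130 x 22 mm, loose, about 50 g. Origin: centre of its underside (32 mm up in the clamp); long axis y, which lies across the clamp (along the clamp's x). Its ends stick out about 39 mm on either side of the jaws: grip an end from above.
- blank_mid (a point): Centre of that blank, 11 mm above its underside.
- tray: Open wooden tray, fixed, 150 (x) x 220 (y) x 40 mm, walls 7 mm, floor 6 mm thick. Origin: centre of its underside. Two other blanks lie along y in its +x half; the -x half is free.
- blank_dark: Pen blank 20 x 128 x 20 mm in the tray near its +x wall. Origin: centre of its underside; long axis y.
- blank_pale: Pen blank 20 x 130 x 20 mm in the tray, about 15 to 25 mm on the tray's +x side of its middle. Origin: centre of its underside; long axis y.
- tape: Roll of masking tape lying flat behind the clamp, 104 mm across, 25 mm high. Bystander. Origin: centre of its underside.
- spur: Bare steel lathe spur centre, 27 mm across, 76 mm high, standing behind the tray. Bystander. Origin: centre of its underside.
- brush: Bench brush 41 x 224 x 12 mm lying on the bench to the right of the clamp. Bystander. Origin: centre of its underside.

How it is judged:
By the outcome, as a careful person would: the job done as asked, in the order asked, and still so for the second after the job is handed in, with the robot touching nothing.
It also fails if it takes over 72 s, if anything falls off the work surface, if the arm or the gripper's body presses on something with over 40 N, if the wrist force passes 120 N, or if a joint passes its speed limit or range.

## Working session

There is one attempt and no reset: what is moved stays moved. The work goes in short steps, Python scripts to look and compute and a shell command to move; the robot and the scene stay as the last step left them, time stands still between calls to the robot, and variables do not carry over. Pictures are saved under pics/ and viewed, at most 10 in all, crops included, and the job is handed in when it is done.

```bash
ls; mkdir -p pics; python3 - <<'E'
from station import r
import cv2,numpy as np
for n in ["scene","side"]:
    c=r.capture(n); cv2.imwrite(f"pics/{n}0.png",c["pixels"][:,:,::-1]); np.savez(f"pics/{n}0.npz",**c)
    print(n,c["world_from_camera"].round(3).tolist())
s=r.sense();print(s)
E
```

```text
pics
station.py
steer.py
scene [[-0.896, 0.199, -0.397, 0.176], [-0.443, -0.358, 0.822, 0.93], [0.021, 0.913, 0.408, 0.436], [0.0, 0.0, 0.0, 1.0]]
side [[0.924, 0.217, -0.314, 0.2], [-0.381, 0.492, -0.782, -0.593], [-0.015, 0.843, 0.538, 0.631], [0.0, 0.0, 0.0, 1.0]]
{'time_s': 0.1, 'joints': array([ 1.48163113e+01,  2.20858637e+01,  3.87999938e-01, -2.40181878e-02,
       -6.84124280e+01, -1.48178357e+01]), 'joint_velocities': array([ 0.01913389, -0.08416144,  0.22895389,  0.21266882, -0.06048112,
        0.08993944]), 'effort': array([ 1.65357815e-04, -3.91689312e+01,  1.87934643e+01,  4.23187181e+00,
        1.34990664e-02, -6.93199490e-05]), 'tcp_pos': array([6.24460240e-01, 7.30322680e-06, 2.21580223e-01]), 'ee_rot': array([[-1.81100207e-04, -9.99998062e-01, -1.96059897e-03],
       [-9.99999977e-01,  1.81326829e-04, -1.15411194e-04],
       [ 1.15766480e-04,  1.96057802e-03, -9.99998071e-01]]), 'wrist_force': array([-0.41148781,  0.31709299, -0.44194804]), 'moment': array([-0.01153441, -0.05083591, -0.08050272]), 'gripper_force': 0.0, 'gripper_width': 1.0026612538926243}
```
View pics/scene0.png

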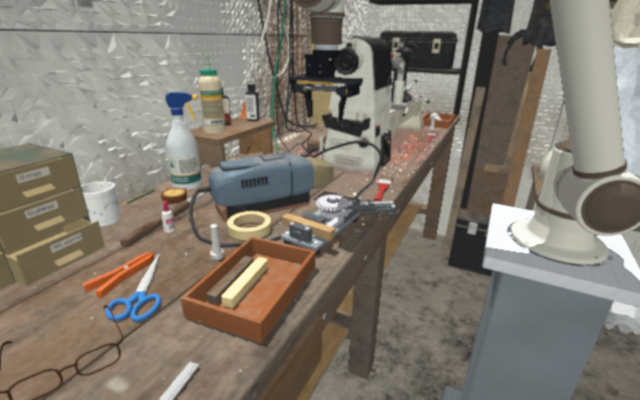

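View pics/side0.png

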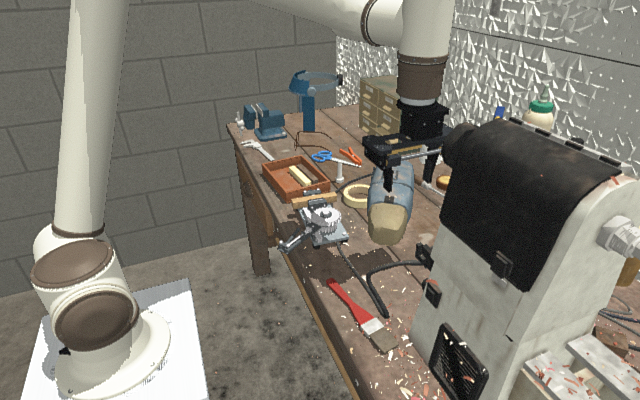

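The scene view shows the tray at about (250,285), the clamp wheel at (330,203), and the lever running to (390,207). In the side view the clamp is at (320,222), its lever end at (285,245), and the tray at (297,178). Next I'll take a wrist view and a top-down map.

```bash
cat > h.py <<'E'
from station import r
import cv2,numpy as np
def cloud(c):
    z=c["z_map"];v,u=np.nonzero((z>0.05)&(z<3));d=z[v,u];K=c["K"]
    p=np.stack([(u-K[0,2])/K[0,0]*d,-(v-K[1,2])/K[1,1]*d,-d,np.ones_like(d)],1)
    return (p@c["world_from_camera"].T)[:,:3],c["pixels"][v,u]
def topmap(caps,x0,x1,y0,y1,res,zmin=-.02,zmax=.12):
    # rows: x decreasing downward; cols: y decreasing to right
    H=int((x1-x0)/res);W=int((y1-y0)/res);im=np.zeros((H,W,3),np.uint8);zz=np.full((H,W),np.nan)
    for c in caps:
        P,C=cloud(c);m=(P[:,2]>zmin)&(P[:,2]<zmax)&(P[:,0]>x0)&(P[:,0]<x1)&(P[:,1]>y0)&(P[:,1]<y1);P,C=P[m],C[m]
        o=np.argsort(P[:,2]);P,C=P[o],C[o]
        i=np.clip(((x1-P[:,0])/res).astype(int),0,H-1);j=np.clip(((y1-P[:,1])/res).astype(int),0,W-1)
        for a,b,z,col in zip(i,j,P[:,2],C):
            if not zz[a,b]>z: zz[a,b]=z;im[a,b]=col
    return im,zz
E
python3 - <<'E'
from h import *
c=r.capture("wrist");np.savez("pics/w0.npz",**c);print(c["world_from_camera"].round(3).tolist(),c["K"].round(1).tolist())
caps=[c]
P,_=cloud(c);print(P.min(0),P.max(0))
im,z=topmap(caps,.35,.9,-.25,.45,.001)
cv2.imwrite("pics/w0.png",c["pixels"][:,:,::-1]);cv2.imwrite("pics/top0.png",im[:,:,::-1])
E
```

```text
[[-1.0, -0.0, 0.002, 0.625], [-0.0, -0.963, -0.269, -0.073], [0.002, -0.269, 0.963, 0.384], [0.0, 0.0, 0.0, 1.0]] [[276.4, 0.0, 321.7], [0.0, 276.4, 204.7], [0.0, 0.0, 1.0]]
[-0.83269215 -0.55832717 -0.88962794] [1.07750412 0.53794131 0.34541525]
```

View pics/w0.png

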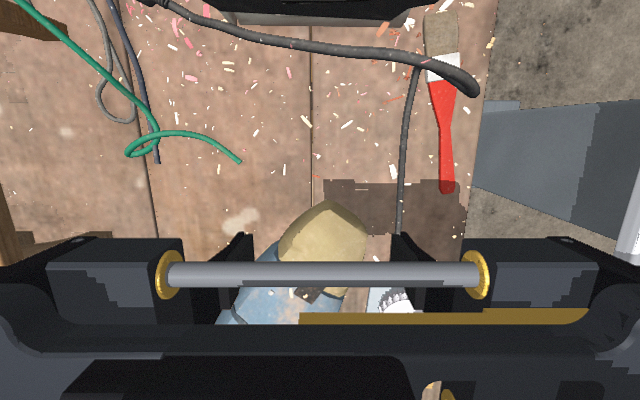

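The wrist camera looks towards -y. It shows the brush at (445,100) and the yellow/blue grinder just under the fingers at (325,240), with the clamp mostly hidden. I'll build the map from the two fixed cameras.

```bash
python3 - <<'E'
from h import *
caps=[dict(np.load(f"pics/{n}0.npz")) for n in("side","scene")]
im,z=topmap(caps,.3,.85,-.25,.5,.002,zmax=.2)
im=cv2.resize(im,None,fx=2,fy=2,interpolation=0)
h=np.nan_to_num(z);h=(np.clip(h,0,.1)/.1*255).astype(np.uint8)
h=cv2.resize(cv2.applyColorMap(h,cv2.COLORMAP_JET),None,fx=1,fy=1,interpolation=0)
cv2.imwrite("pics/top1.png",im[:,:,::-1])
E
```

```text
(no output)
```

View pics/top1.png

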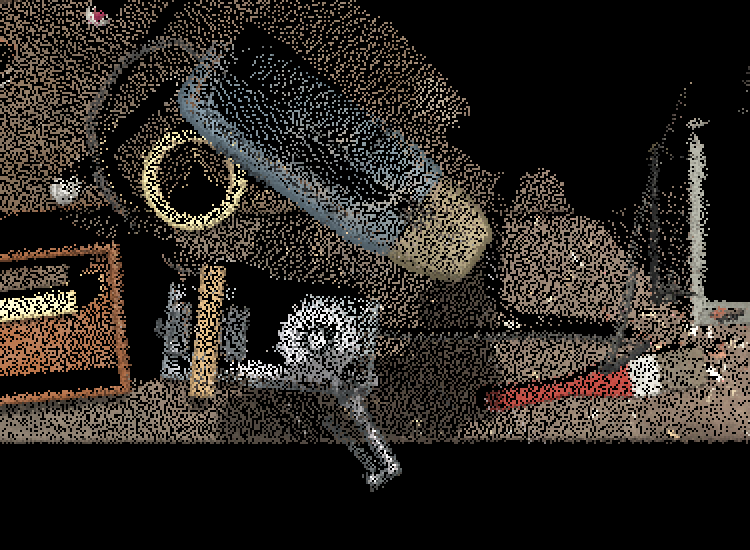

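From the map (x = .85 - row/1000, y = .5 - col/1000), the wheel axis is at about (325,335), the blank at (207,330), the lever end at (385,475) and the tray's right edge at col 125. I'll move the wrist camera over the clamp for precise fits.

Careful with the scale: shifts go in units of 20 mm and turns go in units of 4 degrees. That gives: -0.3 m is -15, -0.28 m is -14.

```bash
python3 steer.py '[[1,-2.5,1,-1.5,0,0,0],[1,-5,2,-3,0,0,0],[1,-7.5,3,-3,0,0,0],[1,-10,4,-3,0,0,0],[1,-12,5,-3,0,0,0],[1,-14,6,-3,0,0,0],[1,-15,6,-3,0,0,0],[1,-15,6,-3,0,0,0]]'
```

```text
refused: ROWS must be a list of objects with named fields. Nothing was moved.
```

Wrong form. The message asks for a list of objects with named fields, so I'll send the same numbers that way.

```bash
python3 steer.py '[{"aperture":1,"x":-2.5,"y":1,"z":-1.5},{"aperture":1,"x":-5,"y":2,"z":-3},{"aperture":1,"x":-7.5,"y":3,"z":-3},{"aperture":1,"x":-10,"y":4,"z":-3},{"aperture":1,"x":-12,"y":5,"z":-3},{"aperture":1,"x":-14,"y":6,"z":-3},{"aperture":1,"x":-15,"y":6,"z":-3},{"aperture":1,"x":-15,"y":6,"z":-3}]'
python3 - <<'E'
from h import *
c=r.capture("wrist");np.savez("pics/w1.npz",**c);cv2.imwrite("pics/w1.png",c["pixels"][:,:,::-1])
im,z=topmap([c],.36,.64,-.0,.4,.0005,zmin=.0,zmax=.09)
cv2.imwrite("pics/top2.png",im[:,:,::-1]);np.save("pics/z2.npy",z)
P,_=cloud(dict(np.load("pics/side0.npz")));m=(P[:,0]>.55)&(P[:,0]<.8)&(P[:,1]>0)&(P[:,1]<.33)&(P[:,2]<.2);print("grinder max z",np.percentile(P[m,2],[90,99]))
E
```

```text
time_s: 0.95
tcp_pos: [0.5035, 0.3039, 0.2819]
ee_rot: [[0.005, -1.0, -0.001], [-1.0, -0.005, 0.0], [-0.0, 0.001, -1.0]]
wrist_force: [0.5, -0.9, -0.3]
gripper_width: 1.001
gripper_force: 0.0
grinder max z [0.13587886 0.14528245]
```

View pics/top2.png

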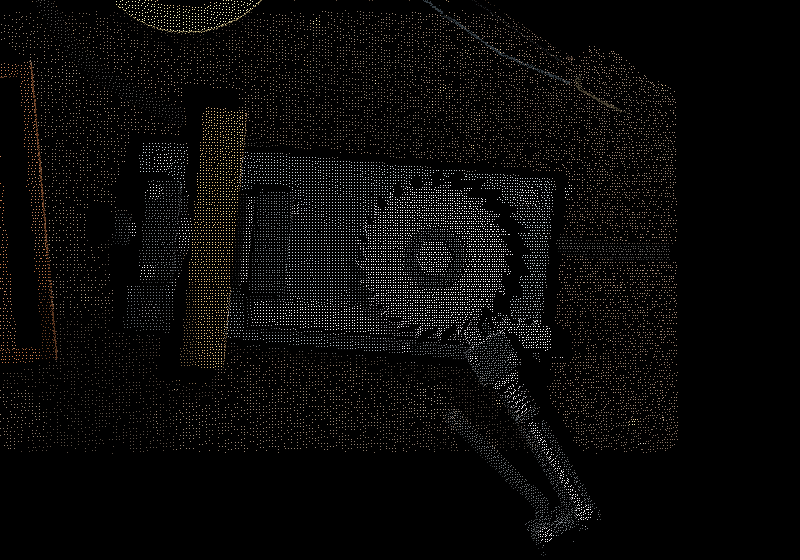

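Clear top-down view: nut at (435,258), lever bar from (490,360) to (590,515), trigger from (450,410) to (540,520), blank from (225,110) to (200,365), tray edge at col ~45. Now fits.

```bash
python3 - <<'E'
from h import *
from scipy.optimize import minimize
c=dict(np.load("pics/w1.npz"));P,C=cloud(c)
def sel(x0,x1,y0,y1,z0,z1,Q=P): return Q[(Q[:,0]>x0)&(Q[:,0]<x1)&(Q[:,1]>y0)&(Q[:,1]<y1)&(Q[:,2]>z0)&(Q[:,2]<z1)]
def rect(q,n):
    (cx,cy),(w,h),a=cv2.minAreaRect((q[:,:2]*1000).astype(np.float32));print(n,len(q),(round(cx,1),round(cy,1)),(round(w,1),round(h,1)),round(a,2),"z",np.median(q[:,2]).round(4))
    
rect(sel(.44,.6,.27,.32,.051,.062),"blank")
rect(sel(.35,.7,.1,.26,.02,.03),"plate(partial)")
n=sel(.49,.53,.16,.2,.068,.08);rect(n,"nut");print(n[:,:2].mean(0))
w=sel(.46,.56,.13,.23,.05,.068);(a,b),rad=cv2.minEnclosingCircle((w[(np.hypot(w[:,0]-.511,w[:,1]-.1825)<.042)][:,:2]*1000).astype(np.float32));print("wheel",a,b,rad)
o=n[:,:2].mean(0)
# lever: points by polar about o
q=sel(.33,.48,.05,.2,.03,.075);d=q[:,:2]-o;R=np.hypot(*d.T);th=np.degrees(np.arctan2(d[:,1],d[:,0]))%360
for r0 in range(60,165,10):
    k=(R>r0/1e3)&(R<(r0+10)/1e3)
    u=np.radians(th[k]-209);t=R[k]*np.sin(u)*1000
    print(r0,np.round(np.percentile(t,[1,10,50,90,99]),1) if k.any() else '',"z",np.round(np.percentile(q[k,2],[5,50,95]),3))
    for lo,hi in((.04,.054),(.056,.07)):
        kk=(q[k,2]>lo)&(q[k,2]<hi)
        if kk.sum()>5: print("    z",lo,np.histogram(t[kk],bins=range(-48,24,4))[0])
# tray from all cams
for nme in("side","scene"):
    Q,_=cloud(dict(np.load(f"pics/{nme}0.npz")))
    rect(sel(.4,.66,.35,.66,.036,.044,Q),nme+" tray top")
    rect(sel(.53,.57,.40,.60,.022,.030,Q),nme+" pale")
E
```

```text
blank 1941 (521.1, 295.4) (129.8, 49.1) 0.36 z 0.0545
plate(partial) 2941 (579.5, 190.9) (150.4, 232.9) 86.44 z 0.0252
nut 379 (511.6, 183.1) (30.3, 29.6) 0.61 z 0.0694
[0.51111888 0.18291367]
wheel 509.5195007324219 182.88735961914062 40.82853698730469
60 [-9.7 -7.3  7.9 28.7 32.7] z [0.039 0.066 0.069]
    z 0.04 [0 0 0 0 0 0 0 0 0 4 0 0 0 0 0 0 4]
    z 0.056 [ 0  0  0  0  0  0  0  0  0 18 25 26 29 24 26  5  0]
70 [-32.7 -29.3  -0.1  24.2  30.8] z [0.04  0.059 0.065]
    z 0.04 [ 0  0  0  4 14  8  0  0  0  0  6  9  1  2  1  0  0]
    z 0.056 [ 0  0  0  0  0  0  0  0  0  0  4 16 25 17  1  0  0]
80 [-34.3 -31.1  -2.4   5.8   8.8] z [0.049 0.052 0.063]
    z 0.04 [ 0  0  0 12 26 25  3  0  0  0  9 19  0  4  6  0  0]
    z 0.056 [ 0  0  0  0  0  0  0  0  0  0  0 11 33 22  0  0  0]
90 [-30.1 -27.6  -3.3   6.1   8.8] z [0.049 0.052 0.065]
    z 0.04 [ 0  0  0  0 13 27 21  1  0  0  6 15  1  3  5  0  0]
    z 0.056 [ 0  0  0  0  0  0  0  0  0  0  0 15 28 12  1  0  0]
100 [-26.8 -24.2  -1.9   6.9   9.5] z [0.049 0.052 0.061]
    z 0.04 [ 0  0  0  0  0 18 25 14  0  0  6 28  8 16 10  0  0]
  
[... 968 characters left out ...]
 4  0  0  0]Traceback (most recent call last):
  File "<stdin>", line 18, in <module>
    return _quantile_unchecked(
        a, q, axis, out, overwrite_input, method, keepdims, weights)
    return _ureduce(a,
                    func=_quantile_ureduce_func,
    ...<5 lines>...
                    overwrite_input=overwrite_input,
                    method=method)
    r = func(a, **kwargs)
    result = _quantile(arr,
                       quantiles=q,
    ...<2 lines>...
                       out=out,
                       weights=wgt)
    slices_having_nans = np.isnan(arr[-1, ...])
                                  ~~~^^^^^^^^^
IndexError: index -1 is out of bounds for axis 0 with size 0
```

```bash
python3 - <<'E'
from h import *
def sel(Q,x0,x1,y0,y1,z0,z1): return Q[(Q[:,0]>x0)&(Q[:,0]<x1)&(Q[:,1]>y0)&(Q[:,1]<y1)&(Q[:,2]>z0)&(Q[:,2]<z1)]
S=[cloud(dict(np.load(f"pics/{n}0.npz")))[0] for n in("side","scene")]
Q=np.vstack(S+[cloud(dict(np.load("pics/w1.npz")))[0]])
for x in np.arange(.53,.65,.01):
    g=sel(Q,x,x+.01,0,.16,.085,.2)
    if len(g): print(x.round(2),len(g),"y",g[:,1].min().round(3),g[:,1].max().round(3),"zmax",g[:,2].max().round(3))
def rect(q,n):
    (cx,cy),(w,h),a=cv2.minAreaRect((q[:,:2]*1000).astype(np.float32));print(n,len(q),(round(cx,1),round(cy,1)),(round(w,1),round(h,1)),round(a,2))
for s,n in zip(S,("side","scene")):
    rect(sel(s,.42,.66,.36,.62,.037,.045),n+" tray top"); rect(sel(s,.53,.57,.40,.60,.023,.03),n+" pale")
    t=sel(s,.42,.66,.36,.62,.0,.034); print(np.percentile(t[:,0],[1,99]))
E
```

```text
0.57 166 y 0.031 0.089 zmax 0.108
0.58 253 y 0.026 0.106 zmax 0.114
0.59 504 y 0.019 0.128 zmax 0.12
0.6 1062 y 0.013 0.152 zmax 0.127
0.61 1239 y 0.01 0.16 zmax 0.138
0.62 1012 y 0.011 0.16 zmax 0.139
0.63 896 y 0.015 0.16 zmax 0.144
0.64 788 y 0.022 0.16 zmax 0.145
side tray top 296 (549.8, 488.9) (204.7, 224.2) 6.2
side pale 187 (550.1, 509.6) (39.7, 174.7) 0.04
[0.42514843 0.65733657]
scene tray top 1285 (550.2, 489.0) (207.2, 222.5) 5.37
scene pale 823 (550.0, 512.6) (174.7, 40.0) 89.94
[0.42234646 0.65686761]
```

```bash
python3 - <<'E'
from h import *
c=dict(np.load("pics/w1.npz"));P,_=cloud(c);s=r.sense();T=(P-s["tcp_pos"])@s["ee_rot"]
print(c["world_from_camera"][:3,3],s["tcp_pos"])
T=T[T[:,2]<.03]
for z in np.arange(-.2,.02,.01):
    k=T[(T[:,2]>z)&(T[:,2]<z+.01)]
    if len(k): print(z.round(3),len(k),"x",k[:,0].min().round(3),k[:,0].max().round(3),"y",k[:,1].min().round(3),k[:,1].max().round(3))
E
```

```text
[0.50412107 0.23123737 0.44436018] [0.50394922 0.30194466 0.2818944 ]
-0.13 5044 x 0.019 0.025 y -0.051 0.018
-0.12 28500 x 0.007 0.034 y -0.075 0.075
-0.11 16930 x -0.002 0.035 y -0.081 0.08
-0.1 19919 x -0.017 0.036 y -0.088 0.087
-0.09 13816 x -0.03 0.036 y -0.087 0.087
-0.08 2789 x -0.037 0.036 y -0.086 0.087
-0.07 804 x -0.011 0.012 y -0.052 0.051
-0.06 656 x -0.014 0.006 y -0.049 0.049
-0.05 674 x -0.014 0.009 y -0.052 0.053
-0.04 449 x -0.013 0.009 y -0.056 0.056
-0.03 459 x -0.001 0.009 y -0.054 0.054
-0.02 414 x -0.006 0.009 y -0.052 0.052
-0.01 397 x -0.012 0.009 y -0.053 0.053
0.0 2 x -0.004 0.008 y -0.044 0.05
```

Scaled: 0.166 m is 8.3, 0.13 m is 6.5, 60 degrees is 15.

```bash
python3 steer.py '[{"aperture":1,"x":1,"y":0.6,"z":1,"drz":2},{"aperture":1,"x":2.25,"y":1.25,"z":2,"drz":4},{"aperture":1,"x":3.5,"y":2,"z":3,"drz":6},{"aperture":1,"x":4.75,"y":2.75,"z":4,"drz":8},{"aperture":1,"x":6,"y":3.5,"z":5,"drz":10},{"aperture":1,"x":7.25,"y":4.25,"z":6,"drz":12},{"aperture":1,"x":8.3,"y":4.7,"z":6.5,"drz":14},{"aperture":1,"x":8.3,"y":4.7,"z":6.5,"drz":15}]'; python3 steer.py '[{"aperture":1},{"aperture":1},{"aperture":1}]'
```

```text
time_s: 1.8
tcp_pos: [0.4081, 0.1298, 0.1509]
ee_rot: [[-0.87, -0.493, -0.005], [-0.493, 0.87, -0.003], [0.006, -0.0, -1.0]]
wrist_force: [0.3, -0.6, 0.4]
gripper_width: 0.999
gripper_force: 0.0
time_s: 2.1
tcp_pos: [0.4115, 0.1341, 0.1528]
ee_rot: [[-0.866, -0.501, 0.001], [-0.501, 0.866, 0.0], [-0.001, 0.0, -1.0]]
wrist_force: [-0.6, 0.6, 0.2]
gripper_width: 0.999
gripper_force: 0.0
```

Scaled: 0.118 m is 5.9, 0.11 m is 5.5.

```bash
python3 steer.py '[{"aperture":1,"y":0.1,"z":1.5},{"aperture":1,"y":0.1,"z":3},{"aperture":1,"y":0.1,"z":4},{"aperture":1,"y":0.1,"z":5},{"aperture":1,"y":0.1,"z":5.5},{"aperture":1,"y":0.1,"z":5.9},{"aperture":1,"y":0.1,"z":5.9}]'; python3 - <<'E'
from h import *
for n in("scene","side"):
    c=r.capture(n);P,C=cloud(c);s=r.sense()
    p=np.linalg.inv(c["world_from_camera"])@np.r_[s["tcp_pos"]+[0,0,.03],1];u=int(c["K"][0,0]*p[0]/-p[2]+c["K"][0,2]);v=int(-c["K"][1,1]*p[1]/-p[2]+c["K"][1,2])
    cr=c["pixels"][max(v-45,0):v+45,max(u-60,0):u+60];cv2.imwrite(f"pics/g_{n}.png",cv2.resize(cr,None,fx=4,fy=4)[:,:,::-1])
a=[cv2.imread(f"pics/g_{n}.png") for n in("scene","side")];cv2.imwrite("pics/g.png",np.vstack([cv2.resize(i,(400,300)) for i in a]))
E
```

```text
time_s: 2.8
tcp_pos: [0.4099, 0.1357, 0.034]
ee_rot: [[-0.866, -0.5, -0.001], [-0.5, 0.866, -0.001], [0.001, -0.0, -1.0]]
wrist_force: [-0.1, 0.3, 0.0]
gripper_width: 0.998
gripper_force: 0.0
```

View pics/g.png

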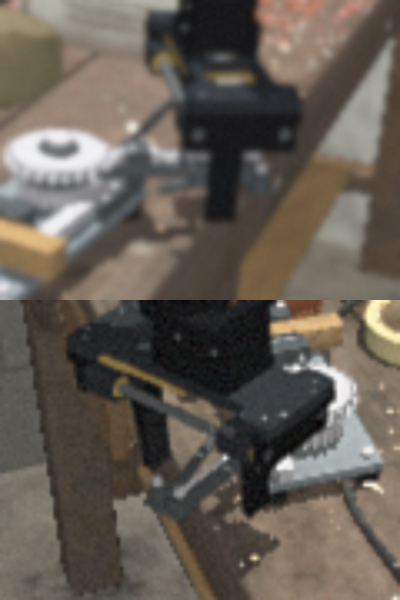

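Both fingers straddle the lever and trigger: in the scene crop the near finger is at (220,190), and in the side crop the lever runs between the fingers at (190,470). I'll half close and then approach the lever's opening side.

Scaled: 0.003 m is 0.15, 0.002 m is 0.1.

```bash
python3 steer.py '[{"aperture":0.54},{"aperture":0.54},{"aperture":0.54},{"aperture":0.54,"y":0.1},{"aperture":0.54,"y":0.15},{"aperture":0.54,"y":0.15},{"aperture":0.54,"y":0.15}]'; for i in 1 2; do python3 steer.py '[{"aperture":0.54,"y":0.05},{"aperture":0.54,"y":0.05}]'; done
```

```text
time_s: 3.6
tcp_pos: [0.4085, 0.1384, 0.0346]
ee_rot: [[-0.866, -0.5, 0.0], [-0.5, 0.866, -0.0], [0.0, -0.0, -1.0]]
wrist_force: [0.5, 0.9, 0.3]
gripper_width: 0.555
gripper_force: 0.0
time_s: 3.8
tcp_pos: [0.4079, 0.1392, 0.0345]
ee_rot: [[-0.866, -0.5, -0.0], [-0.5, 0.866, -0.0], [0.0, -0.0, -1.0]]
wrist_force: [0.3, -0.4, 0.2]
gripper_width: 0.541
gripper_force: 0.0
time_s: 4.0
tcp_pos: [0.4074, 0.1401, 0.0345]
ee_rot: [[-0.866, -0.5, -0.0], [-0.5, 0.866, -0.0], [0.0, 0.0, -1.0]]
wrist_force: [0.9, 0.7, 1.0]
gripper_width: 0.543
gripper_force: 0.0
```

```bash
for i in 1 2 3; do python3 steer.py '[{"aperture":0.54,"y":0.025},{"aperture":0.54,"y":0.025}]' | egrep 'tcp|wrist|width|force'; done
```

```text
tcp_pos: [0.4072, 0.1405, 0.0346]
wrist_force: [0.6, -0.2, -0.5]
gripper_width: 0.544
gripper_force: 0.3
tcp_pos: [0.4071, 0.1408, 0.0345]
wrist_force: [1.6, -2.3, -1.0]
gripper_width: 0.54
gripper_force: 1.2
tcp_pos: [0.4068, 0.1411, 0.0345]
wrist_force: [3.2, -4.5, -0.9]
gripper_width: 0.542
gripper_force: 2.5
```

```bash
for i in 1 2; do python3 steer.py '[{"aperture":0.54,"y":0.025},{"aperture":0.54,"y":0.025},{"aperture":0.54,"y":0.025}]' | egrep 'tcp|wrist|width|force'; done
```

```text
tcp_pos: [0.4067, 0.1413, 0.0345]
wrist_force: [4.9, -5.9, -0.3]
gripper_width: 0.536
gripper_force: 3.4
tcp_pos: [0.4065, 0.1415, 0.0345]
wrist_force: [5.6, -6.7, -1.9]
gripper_width: 0.54
gripper_force: 4.3
```

```bash
for k in 0 0.0005 0.0005; do :; done; python3 steer.py '[{"aperture":0.54},{"aperture":0.54}]' | egrep 'tcp|wrist|width|force'; for i in 1 2; do python3 steer.py '[{"aperture":0.54,"y":0.025},{"aperture":0.54,"y":0.025},{"aperture":0.54,"y":0.025}]' | egrep 'tcp|wrist|width|force'; done
```

```text
tcp_pos: [0.4065, 0.1415, 0.0345]
wrist_force: [4.7, -5.9, -2.0]
gripper_width: 0.539
gripper_force: 4.2
tcp_pos: [0.4064, 0.1418, 0.0345]
wrist_force: [6.8, -7.8, -2.6]
gripper_width: 0.543
gripper_force: 5.1
tcp_pos: [0.4062, 0.142, 0.0345]
wrist_force: [7.4, -8.6, -2.5]
gripper_width: 0.541
gripper_force: 5.9
```

```bash
for i in 1 2; do python3 steer.py '[{"aperture":0.54,"y":0.025},{"aperture":0.54,"y":0.025},{"aperture":0.54,"y":0.025}]' | egrep 'tcp|wrist|width|force'; done;  python3 steer.py '[{"aperture":0.54}]' | egrep 'tcp|wrist|width|force'
```

```text
tcp_pos: [0.406, 0.1422, 0.0345]
wrist_force: [9.5, -10.6, -2.5]
gripper_width: 0.541
gripper_force: 6.5
tcp_pos: [0.4059, 0.1425, 0.0345]
wrist_force: [9.4, -12.1, -3.5]
gripper_width: 0.54
gripper_force: 7.2
tcp_pos: [0.4059, 0.1425, 0.0345]
wrist_force: [9.4, -10.3, -3.2]
gripper_width: 0.541
gripper_force: 7.2
```

```bash
python3 steer.py '[{"aperture":0.52,"y":-0.025},{"aperture":0.52,"y":-0.045},{"aperture":0.52,"y":-0.045}]' | egrep 'tcp|wrist|width|force';python3 steer.py '[{"aperture":0.50,"y":-0.025},{"aperture":0.50,"y":-0.045},{"aperture":0.50,"y":-0.045}]' | egrep 'tcp|wrist|width|force'
```

```text
tcp_pos: [0.4063, 0.1417, 0.0345]
wrist_force: [10.1, -11.0, -2.3]
gripper_width: 0.523
gripper_force: 7.1
tcp_pos: [0.4068, 0.1409, 0.0345]
wrist_force: [10.0, -11.0, -2.3]
gripper_width: 0.501
gripper_force: 7.1
```

Scaled: -0.0018 m is -0.09, -0.0013 m is -0.065.

```bash
python3 steer.py '[{"aperture":0.48,"y":-0.025},{"aperture":0.48,"y":-0.045},{"aperture":0.46,"y":-0.065},{"aperture":0.46,"y":-0.09},{"aperture":0.46,"y":-0.09}]' | egrep 'tcp|wrist|width|force';python3 steer.py '[{"aperture":0.44,"y":-0.025},{"aperture":0.44,"y":-0.045},{"aperture":0.44,"y":-0.045}]' | egrep 'tcp|wrist|width|force'; python3 steer.py '[{"aperture":0.42,"y":-0.025},{"aperture":0.42,"y":-0.045},{"aperture":0.42,"y":-0.045}]' | egrep 'tcp|wrist|width|force'
```

```text
tcp_pos: [0.4076, 0.1394, 0.0345]
wrist_force: [9.3, -10.8, -2.1]
gripper_width: 0.465
gripper_force: 7.0
tcp_pos: [0.4081, 0.1387, 0.0345]
wrist_force: [9.1, -11.4, -2.9]
gripper_width: 0.444
gripper_force: 7.0
tcp_pos: [0.4086, 0.1379, 0.0345]
wrist_force: [9.3, -10.6, -2.6]
gripper_width: 0.425
gripper_force: 7.0
```

```bash
for i in .405 .39 .375; do :; done; python3 steer.py '[{"aperture":0.405,"y":-0.02},{"aperture":0.405,"y":-0.035},{"aperture":0.405,"y":-0.035}]' | egrep 'tcp|wrist|width|force';python3 steer.py '[{"aperture":0.39,"y":-0.02},{"aperture":0.39,"y":-0.035},{"aperture":0.39,"y":-0.035}]' | egrep 'tcp|wrist|width|force'; python3 steer.py '[{"aperture":0.39}]' | egrep 'tcp|wrist|width|force'
```

```text
tcp_pos: [0.4089, 0.1373, 0.0345]
wrist_force: [8.9, -11.5, -2.2]
gripper_width: 0.408
gripper_force: 8.6
tcp_pos: [0.4092, 0.1367, 0.0345]
wrist_force: [10.1, -11.4, -3.0]
gripper_width: 0.393
gripper_force: 8.6
tcp_pos: [0.4092, 0.1367, 0.0345]
wrist_force: [9.6, -11.2, -2.9]
gripper_width: 0.395
gripper_force: 8.7
```

Scaled: -0.0007 m is -0.035, -0.0004 m is -0.02.

```bash
python3 steer.py '[{"aperture":0.375,"y":-0.02},{"aperture":0.375,"y":-0.035},{"aperture":0.375,"y":-0.035}]' | egrep 'tcp|wrist|width|force';python3 steer.py '[{"aperture":0.36,"y":-0.02},{"aperture":0.36,"y":-0.035},{"aperture":0.36,"y":-0.035}]' | egrep 'tcp|wrist|width|force'; python3 steer.py '[{"aperture":0.345,"y":-0.02},{"aperture":0.345,"y":-0.035},{"aperture":0.345,"y":-0.035}]' | egrep 'tcp|wrist|width|force'
```

```text
tcp_pos: [0.4096, 0.1361, 0.0345]
wrist_force: [9.1, -10.6, -2.1]
gripper_width: 0.379
gripper_force: 8.7
tcp_pos: [0.4099, 0.1355, 0.0345]
wrist_force: [9.0, -9.8, -1.7]
gripper_width: 0.366
gripper_force: 8.7
tcp_pos: [0.4103, 0.135, 0.0345]
wrist_force: [9.0, -9.7, -2.5]
gripper_width: 0.346
gripper_force: 8.8
```

```bash
python3 steer.py '[{"aperture":0.33,"y":-0.01},{"aperture":0.33,"y":-0.02},{"aperture":0.33,"y":-0.02}]' | egrep 'tcp|wrist|width|force';python3 steer.py '[{"aperture":0.315,"y":-0.02},{"aperture":0.315,"y":-0.03},{"aperture":0.315,"y":-0.03}]' | egrep 'tcp|wrist|width|force'; python3 steer.py '[{"aperture":0.30,"y":-0.02},{"aperture":0.30,"y":-0.03},{"aperture":0.30,"y":-0.03}]' | egrep 'tcp|wrist|width|force'
```

```text
tcp_pos: [0.4105, 0.1345, 0.0345]
wrist_force: [8.8, -11.9, -3.1]
gripper_width: 0.333
gripper_force: 9.1
tcp_pos: [0.4108, 0.134, 0.0345]
wrist_force: [9.4, -10.7, -2.9]
gripper_width: 0.319
gripper_force: 9.3
tcp_pos: [0.4111, 0.1334, 0.0345]
wrist_force: [8.4, -11.7, -2.4]
gripper_width: 0.302
gripper_force: 9.4
```

```bash
python3 steer.py '[{"aperture":0.288,"y":-0.015},{"aperture":0.288,"y":-0.025},{"aperture":0.288,"y":-0.025}]' | egrep 'tcp|wrist|width|force';python3 steer.py '[{"aperture":0.276,"y":-0.015},{"aperture":0.276,"y":-0.025},{"aperture":0.276,"y":-0.025}]' | egrep 'tcp|wrist|width|force'; python3 steer.py '[{"aperture":0.268,"y":-0.01},{"aperture":0.268,"y":-0.01},{"aperture":0.268,"y":-0.01}]' | egrep 'tcp|wrist|width|force'
```

```text
tcp_pos: [0.4113, 0.133, 0.0345]
wrist_force: [8.7, -11.9, -2.0]
gripper_width: 0.293
gripper_force: 9.5
tcp_pos: [0.4116, 0.1326, 0.0345]
wrist_force: [9.3, -11.6, -2.5]
gripper_width: 0.284
gripper_force: 10.4
tcp_pos: [0.4117, 0.1324, 0.0345]
wrist_force: [9.4, -11.6, -2.8]
gripper_width: 0.27
gripper_force: 15.5
```

```bash
python3 steer.py '[{"aperture":0.25,"y":-0.07,"drz":-0.1875},{"aperture":0.25,"x":0.005,"y":-0.145,"drz":-0.375},{"aperture":0.25,"x":0.005,"y":-0.22,"drz":-0.5625},{"aperture":0.25,"x":0.01,"y":-0.29,"drz":-0.75}]'
```

```text
time_s: 12.2
tcp_pos: [0.4138, 0.1282, 0.0345]
ee_rot: [[-0.839, -0.544, -0.0], [-0.544, 0.839, -0.0], [0.0, -0.0, -1.0]]
wrist_force: [3.0, -4.3, -0.3]
gripper_width: 0.265
gripper_force: 30.0
```

Scaled: -0.0233 m is -1.165, -0.0204 m is -1.02, -12 degrees is -3.

```bash
python3 steer.py '[{"aperture":0.25,"x":0.005,"y":-0.145,"drz":-0.375},{"aperture":0.25,"x":0.01,"y":-0.29,"drz":-0.75},{"aperture":0.25,"x":0.005,"y":-0.44,"drz":-1.125},{"aperture":0.25,"y":-0.585,"drz":-1.5},{"aperture":0.25,"x":-0.01,"y":-0.73,"drz":-1.875},{"aperture":0.25,"x":-0.02,"y":-0.875,"drz":-2.25},{"aperture":0.25,"x":-0.04,"y":-1.02,"drz":-2.625},{"aperture":0.25,"x":-0.06,"y":-1.165,"drz":-3}]'; python3 - <<'E'
from h import *
s=r.sense();d=s["tcp_pos"][:2]-[.5111,.1829];R=s["ee_rot"];print(d@R[:2,0],d@R[:2,1])
E
```

```text
time_s: 13.0
tcp_pos: [0.4273, 0.1091, 0.0345]
ee_rot: [[-0.708, -0.707, -0.001], [-0.707, 0.708, -0.001], [0.001, 0.0, -1.0]]
wrist_force: [2.3, -4.3, 0.1]
gripper_width: 0.264
gripper_force: 30.0
0.11144805045315563 0.0070532369799213845
```

Scaled: -0.0233 m is -1.165, -0.0204 m is -1.02, -12 degrees is -3.

```bash
python3 steer.py '[{"aperture":0.25,"x":0.005,"y":-0.145,"drz":-0.375},{"aperture":0.25,"x":0.01,"y":-0.29,"drz":-0.75},{"aperture":0.25,"x":0.005,"y":-0.44,"drz":-1.125},{"aperture":0.25,"y":-0.585,"drz":-1.5},{"aperture":0.25,"x":-0.01,"y":-0.73,"drz":-1.875},{"aperture":0.25,"x":-0.02,"y":-0.875,"drz":-2.25},{"aperture":0.25,"x":-0.04,"y":-1.02,"drz":-2.625},{"aperture":0.25,"x":-0.06,"y":-1.165,"drz":-3}]'; python3 - <<'E'
from h import *
s=r.sense();d=s["tcp_pos"][:2]-[.5111,.1829];R=s["ee_rot"];print(d@R[:2,0],d@R[:2,1])
c=r.capture("side");P,_=cloud(c);P=P[(P[:,2]>.085)&(P[:,2]<.125)&(P[:,0]>.5)&(P[:,0]<.62)&(P[:,1]<.14)&(P[:,1]>-.02)]
T=(P-s["tcp_pos"])@R;k=(abs(T[:,1])<.1)&(abs(T[:,0])<.1)
for z in(.085,.095,.105,.115):
    q=P[(P[:,2]>z)&(P[:,2]<z+.01)];print(z,np.histogram(q[:,0],bins=np.arange(.5,.63,.01))[0])
cv2.imwrite("pics/s2.png",cv2.resize(c["pixels"][150:300,220:470],None,fx=3,fy=3)[:,:,::-1])
E
```

```text
time_s: 13.8
tcp_pos: [0.4444, 0.0933, 0.0345]
ee_rot: [[-0.545, -0.838, -0.001], [-0.838, 0.545, -0.001], [0.002, 0.001, -1.0]]
wrist_force: [1.1, -5.0, 1.0]
gripper_width: 0.265
gripper_force: 30.0
0.11149996107632239 0.007122644419920526
0.085 [ 0  0  0  0  0  0  0 38 18 21 22 16]
0.095 [ 0  1  0  0  0  0  0 39 54 33 34 27]
0.105 [ 3  0  0  0  0  0  0  2 58 85 66 40]
0.115 [ 2  0  0  0  0  0  0  0  0 25 89 85]
```

View pics/s2.png

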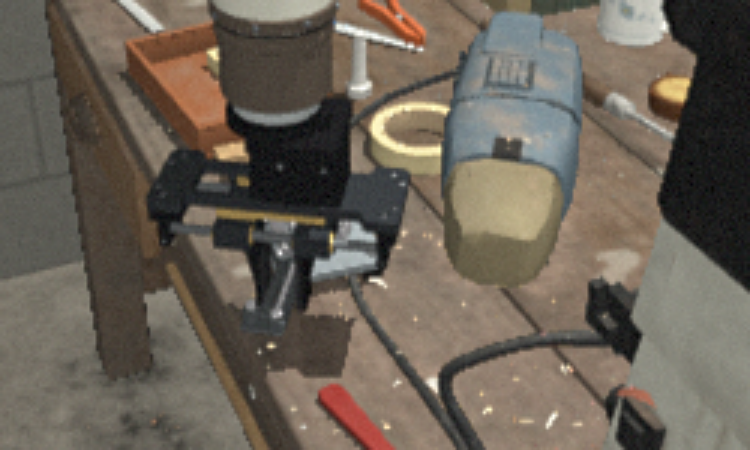

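The gripper holds the lever at (270,290) and its right bracket at (395,190) is still clear of the grinder nose at (500,220). I'll continue easing and watch for the stop.

Careful with the scale: shifts go in units of 20 mm and turns go in units of 4 degrees. That gives: -0.0233 m is -1.165, -0.0204 m is -1.02, -12 degrees is -3.

```bash
python3 steer.py '[{"aperture":0.25,"x":0.005,"y":-0.145,"drz":-0.375},{"aperture":0.25,"x":0.01,"y":-0.29,"drz":-0.75},{"aperture":0.25,"x":0.005,"y":-0.44,"drz":-1.125},{"aperture":0.25,"y":-0.585,"drz":-1.5},{"aperture":0.25,"x":-0.01,"y":-0.73,"drz":-1.875},{"aperture":0.25,"x":-0.02,"y":-0.875,"drz":-2.25},{"aperture":0.25,"x":-0.04,"y":-1.02,"drz":-2.625},{"aperture":0.25,"x":-0.06,"y":-1.165,"drz":-3}]'; python3 steer.py '[{"aperture":0.25,"x":0.005,"y":-0.095,"drz":-0.25},{"aperture":0.25,"x":0.01,"y":-0.195,"drz":-0.5},{"aperture":0.25,"x":0.01,"y":-0.29,"drz":-0.75},{"aperture":0.25,"x":0.01,"y":-0.29,"drz":-0.75}]'; python3 - <<'E'
from h import *
s=r.sense();d=s["tcp_pos"][:2]-[.5111,.1829];R=s["ee_rot"];print(d@R[:2,0],d@R[:2,1],np.degrees(np.arctan2(R[1,0],R[0,0]))%360)
E
```

```text
time_s: 14.65
tcp_pos: [0.4644, 0.0814, 0.0345]
ee_rot: [[-0.359, -0.933, -0.002], [-0.933, 0.359, -0.001], [0.002, 0.001, -1.0]]
wrist_force: [0.4, -6.1, 1.5]
gripper_width: 0.264
gripper_force: 30.0
time_s: 15.05
tcp_pos: [0.4699, 0.0791, 0.0345]
ee_rot: [[-0.31, -0.951, -0.002], [-0.951, 0.31, -0.002], [0.002, 0.001, -1.0]]
wrist_force: [1.9, -6.5, 1.0]
gripper_width: 0.268
gripper_force: 30.0
0.11147947314870499 0.00699474206606291 251.94333816821796
```

Scaled: -0.0039 m is -0.195, -0.0019 m is -0.095, -2 degrees is -0.5.

```bash
python3 steer.py '[{"aperture":0.25,"x":0.005,"y":-0.095,"drz":-0.25},{"aperture":0.25,"x":0.01,"y":-0.195,"drz":-0.5},{"aperture":0.25,"x":0.01,"y":-0.195,"drz":-0.5}]'|egrep 'wrist|tcp'; python3 steer.py '[{"aperture":0.25,"x":0.005,"y":-0.05,"drz":-0.125},{"aperture":0.25,"x":0.005,"y":-0.095,"drz":-0.25},{"aperture":0.25,"x":0.005,"y":-0.095,"drz":-0.25}]'|egrep 'wrist|tcp'; python3 steer.py '[{"aperture":0.25,"x":0.005,"y":-0.05,"drz":-0.125},{"aperture":0.25,"x":0.005,"y":-0.05,"drz":-0.125}]'; python3 - <<'E'
from h import *
s=r.sense();d=s["tcp_pos"][:2]-[.5111,.1829];R=s["ee_rot"];print(d@R[:2,0],d@R[:2,1],np.degrees(np.arctan2(R[1,0],R[0,0]))%360,s["wrist_force"]@R)
E
```

```text
tcp_pos: [0.4736, 0.0777, 0.0345]
wrist_force: [1.8, -6.7, 2.0]
tcp_pos: [0.4753, 0.0771, 0.0345]
wrist_force: [1.2, -5.6, 0.7]
time_s: 15.85
tcp_pos: [0.4758, 0.0769, 0.0345]
ee_rot: [[-0.252, -0.968, -0.002], [-0.968, 0.252, -0.001], [0.002, 0.002, -1.0]]
wrist_force: [-0.0, -6.3, 2.5]
gripper_width: 0.27
gripper_force: 30.0
0.11145238359079289 0.007447417756242036 255.411043596403 [ 6.14640818 -1.54624701 -2.48869038]
```

```bash
for i in 1 2; do python3 steer.py '[{"aperture":0.25,"y":-0.05,"drz":-0.125},{"aperture":0.25,"y":-0.05,"drz":-0.125},{"aperture":0.25,"y":-0.05,"drz":-0.125}]'|egrep 'wrist|tcp';  python3 - <<'E'
from h import *
s=r.sense();d=s["tcp_pos"][:2]-[.5111,.1829];R=s["ee_rot"];print(d@R[:2,0],d@R[:2,1],np.degrees(np.arctan2(R[1,0],R[0,0]))%360,s["wrist_force"]@R)
E
done
```

```text
tcp_pos: [0.4761, 0.0768, 0.0345]
wrist_force: [-2.3, -4.1, 4.9]
0.111455223805773 0.008112420149817105 255.8916957571339 [ 4.56108398  1.27186465 -4.92479947]
tcp_pos: [0.4763, 0.0766, 0.0345]
wrist_force: [-5.0, -3.2, 7.2]
0.11146687850092275 0.008762181545636002 256.3520806704706 [ 4.28024978  4.10941497 -7.20574709]
```

The lever is at its stop: the tangential force has reversed. I'll ease off slightly, release gently and rise.

Scaled: 0.005 m is 0.25, 0.004 m is 0.2, 0.5 degrees is 0.125.

```bash
python3 steer.py '[{"aperture":0.26,"y":0.1,"drz":0.125},{"aperture":0.3,"y":0.1,"drz":0.125},{"aperture":0.35,"y":0.15,"drz":0.125},{"aperture":0.4,"y":0.2,"drz":0.125},{"aperture":0.45,"y":0.25,"drz":0.125},{"aperture":0.5,"y":0.25,"drz":0.125},{"aperture":0.6,"y":0.25,"drz":0.125},{"aperture":0.6,"y":0.25,"drz":0.125}]'; python3 steer.py '[{"aperture":0.6,"z":-0.5},{"aperture":0.6,"z":-1.5},{"aperture":0.6,"z":-3},{"aperture":0.6,"z":-5},{"aperture":0.6,"z":-7.5},{"aperture":0.6,"z":-10},{"aperture":0.6,"z":-12},{"aperture":0.6,"z":-12}]'; python3 - <<'E'
from h import *
c=r.capture("side");P,_=cloud(c)
c2=r.capture("scene");Q,_=cloud(c2);P=np.vstack([P,Q])
cv2.imwrite("pics/s3.png",cv2.resize(np.hstack([c["pixels"][165:265,240:370],c2["pixels"][170:270,260:390]]),None,fx=3,fy=3)[:,:,::-1])
s=r.sense();print(s["joints"])
E
```

```text
time_s: 17.25
tcp_pos: [0.4754, 0.0794, 0.035]
ee_rot: [[-0.241, -0.97, 0.003], [-0.97, 0.241, 0.001], [-0.002, -0.003, -1.0]]
wrist_force: [0.5, 0.2, -0.9]
gripper_width: 0.57
gripper_force: 0.0
time_s: 18.05
tcp_pos: [0.4774, 0.0796, 0.2825]
ee_rot: [[-0.241, -0.97, 0.016], [-0.97, 0.241, 0.006], [-0.009, -0.014, -1.0]]
wrist_force: [-0.8, -0.4, 0.5]
gripper_width: 0.6
gripper_force: 0.0
[ 2.88488899e+01  5.50840166e+00 -1.38981482e+01 -2.72447877e-02
 -7.03426331e+01 -4.28495286e+01]
```

View pics/s3.png

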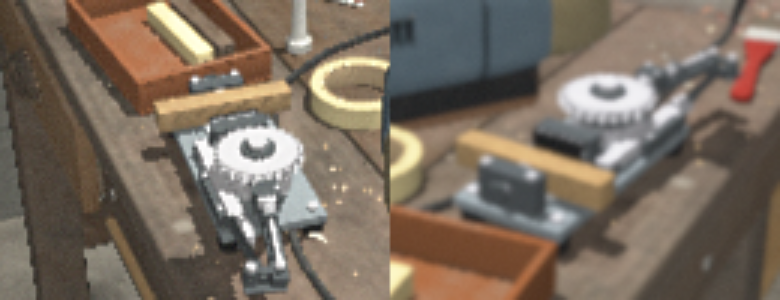

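The lever is fully open, the jaw has backed away from the blank (side crop at (230,120), blank at (225,100)), and the blank is still on its rails. Now a wrist view of blank and tray.

Scaled: -0.384 m is -19.2, 0.072 m is 3.6, -14 degrees is -3.5.

```bash
python3 steer.py '[{"aperture":1,"x":-2.4,"y":0.45,"drz":-0.5},{"aperture":1,"x":-4.8,"y":0.9,"drz":-1},{"aperture":1,"x":-7.2,"y":1.35,"drz":-1.5},{"aperture":1,"x":-9.6,"y":1.8,"drz":-2},{"aperture":1,"x":-12,"y":2.25,"drz":-2.5},{"aperture":1,"x":-14.4,"y":2.7,"drz":-3},{"aperture":1,"x":-16.8,"y":3.15,"drz":-3.5},{"aperture":1,"x":-19.2,"y":3.6,"drz":-3.5}]'; python3 steer.py '[{"aperture":1},{"aperture":1},{"aperture":1}]'
python3 - <<'E'
from h import *
c=r.capture("wrist");np.savez("pics/w2.npz",**c)
im,z=topmap([c],.40,.66,.2,.60,.0005,zmin=.0,zmax=.09)
cv2.imwrite("pics/top3.png",im[:,:,::-1])
P,C=cloud(c)
def sel(Q,x0,x1,y0,y1,z0,z1): return Q[(Q[:,0]>x0)&(Q[:,0]<x1)&(Q[:,1]>y0)&(Q[:,1]<y1)&(Q[:,2]>z0)&(Q[:,2]<z1)]
b=sel(P,.42,.62,.26,.33,.045,.065)
b=b[(abs(b[:,0]-.52)>.034)]
(cx,cy),(w,h),a=cv2.minAreaRect((b[:,:2]*1000).astype(np.float32));print("blank",cx,cy,w,h,a,np.median(b[:,2]))
v=cv2.fitLine(b[:,:2].astype(np.float32),cv2.DIST_L2,0,.01,.01).ravel();print("line",v,np.degrees(np.arctan2(v[1],v[0])), b[:,:2].mean(0))
t=sel(P,.42,.66,.36,.62,.037,.045);t=t[t[:,0]<.63]
(cx,cy),(w,h),a=cv2.minAreaRect((t[:,:2]*1000).astype(np.float32));print("tray",cx,cy,w,h,a)
E
```

```text
time_s: 18.95
tcp_pos: [0.4962, 0.4701, 0.2725]
ee_rot: [[0.001, -1.0, -0.002], [-1.0, -0.001, -0.003], [0.003, 0.002, -1.0]]
wrist_force: [1.1, 0.1, 0.3]
gripper_width: 0.996
gripper_force: 0.0
time_s: 19.25
tcp_pos: [0.4967, 0.4675, 0.2736]
ee_rot: [[-0.0, -1.0, -0.001], [-1.0, 0.0, -0.002], [0.002, 0.001, -1.0]]
wrist_force: [-0.4, -0.6, 0.2]
gripper_width: 0.996
gripper_force: 0.0
blank 520.7007446289062 293.63604736328125 22.307788848876953 129.5970916748047 84.75765228271484 0.05428753665194491
line [ 0.99599475 -0.08941147  0.52246314  0.29427153] -5.1297507 [0.52246316 0.29427153]
tray 525.4105224609375 487.49603271484375 150.24429321289062 219.75531005859375 4.95212459564209
```

View pics/top3.png

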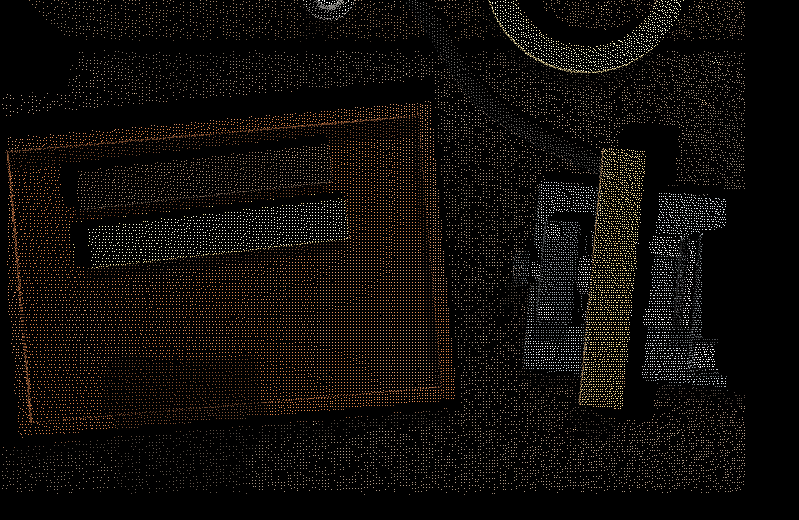

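Top view: the blank runs from (620,150) to (605,408), free of both jaws, and the tray's free half lies below the pale blank (rows 270–390). I'll go to the blank's near end.

```bash
python3 steer.py '[{"aperture":0.7,"x":1.5,"y":0.25,"drz":-2.125},{"aperture":0.7,"x":3,"y":0.5,"drz":-4.25},{"aperture":0.7,"x":4.5,"y":0.75,"z":1,"drz":-6.375},{"aperture":0.7,"x":6,"y":1,"z":2,"drz":-8.5},{"aperture":0.7,"x":7.5,"y":1.25,"z":3,"drz":-10.625},{"aperture":0.7,"x":8.45,"y":1.3,"z":4.5,"drz":-12.75},{"aperture":0.7,"x":8.45,"y":1.3,"z":6,"drz":-14.875},{"aperture":0.7,"x":8.45,"y":1.3,"z":7.5,"drz":-17}]' >/dev/null; python3 steer.py '[{"aperture":0.7,"drz":-2.125},{"aperture":0.7,"drz":-4.25},{"aperture":0.7,"drz":-4.25},{"aperture":0.7,"drz":-4.25}]'; python3 - <<'E'
from h import *
s=r.sense();R=s["ee_rot"];print(s["joints"][5],np.degrees(np.arctan2(R[1,1],R[0,1])),(np.array([.4709,.2981,.034])-s["tcp_pos"])@R)
E
```

```text
time_s: 20.5
tcp_pos: [0.471, 0.2988, 0.1253]
ee_rot: [[0.996, -0.091, 0.001], [-0.091, -0.996, 0.001], [0.001, -0.001, -1.0]]
wrist_force: [-0.6, 0.7, 0.3]
gripper_width: 0.697
gripper_force: 0.0
35.71872879759991 -95.2409275922281 [-9.83736965e-05  8.13183677e-04  9.13226774e-02]
```

```bash
python3 steer.py '[{"aperture":0.7,"y":0.05,"z":1.5},{"aperture":0.7,"y":0.05,"z":3},{"aperture":0.7,"y":0.05,"z":4},{"aperture":0.7,"y":0.05,"z":4.55},{"aperture":0.7,"y":0.05,"z":4.55}]'; python3 steer.py '[{"aperture":0.4},{"aperture":0.35},{"aperture":0.3},{"aperture":0.25},{"aperture":0.2},{"aperture":0.2},{"aperture":0.2},{"aperture":0.2}]'; python3 steer.py '[{"aperture":0.2,"z":-0.25},{"aperture":0.2,"z":-0.5},{"aperture":0.2,"z":-1},{"aperture":0.2,"z":-1.5},{"aperture":0.2,"z":-2.25},{"aperture":0.2,"z":-3},{"aperture":0.2,"z":-3}]'
```

```text
time_s: 21.0
tcp_pos: [0.4702, 0.2978, 0.0326]
ee_rot: [[0.996, -0.089, -0.002], [-0.089, -0.996, -0.002], [-0.002, 0.002, -1.0]]
wrist_force: [0.1, -0.6, 0.2]
gripper_width: 0.701
gripper_force: 0.0
time_s: 21.8
tcp_pos: [0.4707, 0.2981, 0.0337]
ee_rot: [[0.996, -0.087, -0.0], [-0.087, -0.996, -0.001], [-0.0, 0.001, -1.0]]
wrist_force: [0.2, -3.8, 1.7]
gripper_width: 0.255
gripper_force: 29.7
time_s: 22.5
tcp_pos: [0.4724, 0.3004, 0.0967]
ee_rot: [[0.996, -0.086, 0.005], [-0.086, -0.996, 0.005], [0.005, -0.005, -1.0]]
wrist_force: [1.3, 0.9, 0.3]
gripper_width: 0.252
gripper_force: 29.6
```

```bash
python3 steer.py '[{"aperture":0.2,"y":-1,"z":-1,"drz":2},{"aperture":0.2,"y":-2.5,"z":-2,"drz":4},{"aperture":0.2,"y":-4,"z":-2.5,"drz":6},{"aperture":0.2,"x":-0.05,"y":-5.5,"z":-2.5,"drz":8},{"aperture":0.2,"x":-0.1,"y":-7,"z":-2.5,"drz":10},{"aperture":0.2,"x":-0.15,"y":-8.5,"z":-2.5,"drz":12},{"aperture":0.2,"x":-0.18,"y":-10,"z":-2.5,"drz":14},{"aperture":0.2,"x":-0.18,"y":-11.74,"z":-2.5,"drz":16}]'>/dev/null; python3 steer.py '[{"aperture":0.2,"drz":2},{"aperture":0.2,"drz":4},{"aperture":0.2,"drz":4},{"aperture":0.2,"drz":4}]'; python3 - <<'E'
from h import *
s=r.sense();R=s["ee_rot"];print(np.degrees(np.arctan2(R[1,1],R[0,1])),(np.array([.4891,.5347,.03])-s["tcp_pos"])@R)
c=r.capture("wrist");P,C=cloud(c);T=(P-s["tcp_pos"])@R
k=T[(abs(T[:,1])<.016)&(T[:,0]>.02)&(T[:,0]<.14)&(abs(T[:,2])<.06)]
for x in np.arange(.02,.13,.01):
    q=k[(k[:,0]>x)&(k[:,0]<x+.01)]
    if len(q):print(x.round(2),len(q),"z",np.median(q[:,2]).round(4),"y",np.percentile(q[:,1],[2,98]).round(4))
E
```

```text
time_s: 23.7
tcp_pos: [0.4875, 0.5328, 0.1432]
ee_rot: [[0.09, -0.996, -0.0], [-0.996, -0.09, -0.0], [0.0, 0.0, -1.0]]
wrist_force: [-1.0, -0.0, -0.3]
gripper_width: 0.25
gripper_force: 29.6
-174.8307687068949 [-0.00179018 -0.00176621  0.11319324]
0.02 701 z -0.0204 y [-0.0104  0.0107]
0.03 745 z -0.0204 y [-0.0102  0.0109]
0.04 794 z -0.0204 y [-0.0101  0.0113]
0.05 821 z -0.0204 y [-0.0099  0.0114]
0.06 915 z -0.0203 y [-0.0096  0.0115]
0.07 934 z -0.0203 y [-0.0095  0.0117]
0.08 1001 z -0.0203 y [-0.0093  0.012 ]
0.09 1047 z -0.0204 y [-0.0087  0.0122]
0.1 1105 z -0.0203 y [-0.0084  0.0124]
0.11 427 z -0.0202 y [-0.0083  0.0126]
```

Scaled: 0.131 m is 6.55, 0.123 m is 6.15.

```bash
python3 steer.py '[{"aperture":0.2,"x":-0.1,"y":-0.1,"z":1.5},{"aperture":0.2,"x":-0.1,"y":-0.1,"z":3},{"aperture":0.2,"x":-0.1,"y":-0.1,"z":4.5},{"aperture":0.2,"x":-0.1,"y":-0.1,"z":5.5},{"aperture":0.2,"x":-0.1,"y":-0.1,"z":6.15},{"aperture":0.2,"x":-0.1,"y":-0.1,"z":6.55},{"aperture":0.2,"x":-0.1,"y":-0.1,"z":6.55},{"aperture":0.2,"x":-0.1,"y":-0.1,"z":6.55}]'; for i in 1 2 3; do python3 steer.py '[{"aperture":0.2,"z":0.05},{"aperture":0.2,"z":0.05}]'|egrep 'tcp|wrist'; done
```

```text
time_s: 24.55
tcp_pos: [0.49, 0.5356, 0.0138]
ee_rot: [[0.088, -0.996, 0.001], [-0.996, -0.088, 0.002], [-0.001, -0.001, -1.0]]
wrist_force: [-0.7, 0.2, -0.7]
gripper_width: 0.25
gripper_force: 29.6
tcp_pos: [0.4897, 0.5354, 0.0126]
wrist_force: [0.3, -0.5, -0.3]
tcp_pos: [0.4895, 0.535, 0.0108]
wrist_force: [0.1, 0.3, -0.0]
tcp_pos: [0.4894, 0.5348, 0.0094]
wrist_force: [-0.9, 0.5, -0.7]
```

```bash
for i in 1 2; do python3 steer.py '[{"aperture":0.2,"z":0.035},{"aperture":0.2,"z":0.035},{"aperture":0.2,"z":0.035}]'|egrep 'tcp|wrist'; done
```

```text
tcp_pos: [0.4895, 0.535, 0.0088]
wrist_force: [-0.4, 0.8, -1.3]
tcp_pos: [0.4895, 0.5349, 0.0081]
wrist_force: [0.1, -0.0, -1.1]
```

Scaled: -0.25 m is -12.5, -0.2 m is -10.

```bash
python3 steer.py '[{"aperture":0.27},{"aperture":0.29},{"aperture":0.32},{"aperture":0.35},{"aperture":0.36},{"aperture":0.36}]'; python3 steer.py '[{"aperture":0.36,"z":-0.5},{"aperture":0.36,"z":-1.5},{"aperture":0.36,"z":-3},{"aperture":0.36,"z":-5},{"aperture":0.36,"z":-7.5},{"aperture":0.36,"z":-10},{"aperture":0.36,"z":-12.5},{"aperture":0.36,"z":-12.5}]'; python3 - <<'E'
from h import *
a=[]
for n,(v0,v1,u0,u1) in(("scene",(180,345,170,400)),("side",(130,270,230,425))):
    c=r.capture(n);a.append(cv2.resize(c["pixels"][v0:v1,u0:u1],(390,280)))
cv2.imwrite("pics/end.png",np.hstack(a)[:,:,::-1])
P,_=cloud(r.capture("wrist"));d=P[:,:2]-[.5254,.4875];t=np.radians(5);X=d@[np.cos(t),np.sin(t)];Y=d@[-np.sin(t),np.cos(t)]
k=(abs(X)<.066)&(abs(Y)<.1)&(P[:,2]>.018)&(P[:,2]<.034)
for lo,hi in((-.07,-.005),(.003,.035),(.035,.07)):
    m=k&(X>lo)&(X<hi);print(m.sum(),cv2.minAreaRect(np.stack([X[m],Y[m]],1).astype(np.float32)*1000) if m.sum()>5 else '',np.percentile(P[m,2],[5,50,95]).round(4) if m.sum()>5 else '')
E
```

```text
time_s: 26.35
tcp_pos: [0.4895, 0.535, 0.0082]
ee_rot: [[0.087, -0.996, 0.0], [-0.996, -0.087, 0.0], [-0.0, -0.0, -1.0]]
wrist_force: [0.0, 1.0, 0.0]
gripper_width: 0.355
gripper_force: 0.0
time_s: 27.15
tcp_pos: [0.4922, 0.5372, 0.2701]
ee_rot: [[0.088, -0.996, 0.013], [-0.996, -0.088, 0.015], [-0.013, -0.014, -1.0]]
wrist_force: [-0.0, 0.0, 1.0]
gripper_width: 0.359
gripper_force: 0.0
1482 ((-32.489505767822266, 1.3494491577148438), (130.03195190429688, 22.000991821289062), 88.35795593261719) [0.027  0.0282 0.0295]
1430 ((18.368778228759766, 1.9269027709960938), (20.711286544799805, 129.77130126953125), 1.4480887651443481) [0.025  0.0267 0.0281]
1337 ((47.09830856323242, 6.628211975097656), (20.032855987548828, 126.74604034423828), 1.2970819473266602) [0.0235 0.0257 0.0271]
```

View pics/end.png

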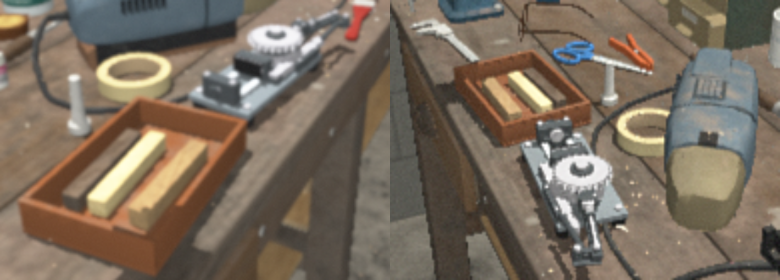

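The blank lies flat in the free half of the tray, at (170,185) in the left crop. The other two blanks, tape, spur and brush show no visible change, and the clamp is open and empty.

```bash
python3 -c "from station import r; print(r.finish_job())"
```

```text
the job is handed in; nothing more can be done
None
```

The clamp was backed off as asked (strain taken, trigger squeezed, lever eased to its stop), the blank lies flat in the tray beside the other two, and the job is handed in at about 27 s.

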